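# Open the spring-lid paint box

## Robot

A 6-joint arm with a two-finger parallel gripper is mounted at the origin on the work surface. World frame = base frame: x ahead of the robot, y to its left, z up, the work surface at z = 0. Lengths are in mm, angles in rad, forces in N, time in s.
With the tool pointing down it reaches from about 375 to 975 mm from the base axis. Payload 3.8 kg.
Tool frame: the origin (TCP) lies on the centre line of the jaws, within the pads' length; the fingertips stand 8 mm ahead of it and the grasp point (between the pads) lies 11 mm behind it; z points along the fingers, y is the line along which they close (so a half turn about z gives the same grasp; the last joint's range is limited). The gripper opens to 88 mm and grips with 3 to 60 N. Pads are 18 mm wide; open, the fingers measure 123 mm over their backs; the gripper's body (75 mm by 187 mm) begins 45 mm behind the grasp point.
Start: joints at [1.157, 0.264, 1.604, -0, 1.274, -0.037], TCP at [248.361, 627.642, 246.706] pointing down, gripper open.
Joint ranges: [-2.63, 2.63], [-0.94, 2.18], [0.31, 2.57], [-1.31, 4.45], [0, 2.66], [-2.55, 2.55]. Speed limits (rad/s): [2.57, 2.57, 3.14, 3.14, 3.14, 3.14].

## Interface

Orientations are given as [roll, pitch, yaw] about the fixed x, y, z axes, in that order (R = Rz(yaw) Ry(pitch) Rx(roll)).
In Python, from station import ctrl, optics, ticket, look_for, trace, tip_of gives the robot as it stands.
- The arm moves only by the tool move_arm, never from a script. Its argument "steps" is a list that holds one entry, the list of rows, each a list of 5 numbers: the shift along the tool's x, y, z in cm, then the turn about the tool's z in rad, then the closure in counts, from 0 (fully open) to 255 (shut). A call has 1 to 12 rows; each row shifts and turns the commanded pose from where the row before left it, along the tool's axes as they then stand; what a row does not reach is not made up. A row lasts 1/12 s, in which the tool goes at most 41.7 mm and 7.16 degrees, less where a joint would pass 70% of its speed; a pose out of reach is approached as far as the arm can. A call is refused whole if a number of a shift passes 4.17 or a number of a turn 0.125, either way. A call with a gripper value outside its range is refused whole. The fingers move at their own pace and stop on an object; the grip force is fixed at half the most. Time passes only in rows, so rows that do not move let the fingers close. It gives the time, the measured TCP pose, the force, the opening and the grip force at its end, in the units of the state.
- ctrl.get_state(): the state, without advancing time (a new reading comes with each control period).
- optics.capture(name): name is "scene" or "top"; returns the picture (420x560x3 uint8, red, green, blue); there is no depth.
- optics.camera_params(name): a dict with "fx", "fy", "cx", "cy" (pixels), "rvec" (rotation vector, rad) and "tvec" (3), from world to camera coordinates, as OpenCV has them. Camera axes: x right, y down, z forward; pixel columns grow to the right and rows downward; lengths in mm; the calibration is good to about 2 mm. A picture is of the moment at which its call begins. camera_params takes no time and is no camera call.
- ticket.hand_in(): hands the job in; it is judged then, once.
Trained networks look in the newest picture that a camera, given by its name, has taken for a name from the list of things; names that differ only in an ending like _2 or _b are one class to them, and where a whole thing is asked for, a point or a joint stands for the part that bears it (a point fixed in the world has none). Each returns a list of dicts, best first, with "confidence" (0 to 1); they miss things now and then, are a little off and sometimes report something else, mostly with a low value. They report only what shows in the picture. A call takes as long as a camera call. They do not tell look-alikes from the thing itself.
- look_for(camera, query): "extent" ([centre column, centre row, width, height] in pixels, round what is visible of it).
- trace(camera, query): "pixels" (420x560 bool, what is visible of it) and "extent" ([centre column, centre row, width, height] in pixels, round what is visible of it).
- tip_of(camera, query): "centre" ([row, column] in pixels: a listed point, or the origin of a listed thing).
The state is a dict: "clock": time; "qpos": joint angles; "dq": joint speeds; "joint_torque": joint torques, N m; "ee_pos": TCP position; "ee_rot": TCP orientation; "wrist_force": force on the tool from outside, world axes, zero at the start; "ft_torque": the same for the moment, N m; "gripper_width": opening from 0.0 (shut) to 1.0 (fully open); "grip_force": force on a finger pad.
Only numpy, scipy, OpenCV 4.12 (cv2) and the standard library are available. Lean on these libraries where they do the work, as an engineer would, in place of code of your own. Each camera call takes 0.05 s, during which the arm holds its last target. There are 200 camera calls.

## Task

Open the large paint box for work: press down the release tab on its front so that the sprung lid pops up, then push the lid back until it is fully open against its stop and stays there. Just press and push with the fingertips, nothing needs gripping; leave the small paint box shut, and do not lift or shift the other things on the table.

Things in the scene. Friction and masses are not known exactly. Their poses are not given: they have to be found in the camera images.
- paintbox: the large paint box: dark metal, 120 mm deep (x), 200 mm wide (y), 45 mm high to the rim plus a 5 mm thick lid, standing firmly on the table (it does not shift). Origin at the centre of its underside; its own x points from the front (tab side) to the back (hinge side), z up. A bright metal release tab sticks out at the middle of its front
- paintbox_tab_press (a point): point to press on the large box's release tab: on the tab's upper face, 98 mm in front of the box's origin, 27 mm above the table with the tab at rest. The thumb plate is 32 mm wide (across) and reaches from 14 mm in front of this point to 26 mm behind it (towards the box), where a hook stands up to 53 mm above the table and leans about 8 mm towards the front when the tab is pressed. The point moves with the tab
- paintbox_tab (a joint): the large box's release tab, a rocker pressed downwards against a spring: 0 at rest, 0.25 rad at its stop (the press point is then 8 mm lower); the lid is let go at about 0.15 rad. It takes 2 to 4 N at the press point and springs back when let go
- paintbox_lid (a joint): the large box's lid angle: 0 shut, about 0.4 rad when it has been lifted by its spring, 1.9 rad fully open against its stop (leaning back past upright). The spring lifts it only to 0.4 rad, within about a second; from there it must be pushed with some 2 N at its edge; it drops back onto the spring when let go well before upright
- paintbox_lid_edge (a point): middle of the lower front edge of the large box's lid, 120 mm from the hinge line; moves with the lid. From here towards the back is the lid's flat inner face. A tongue 26 mm wide sticks out 6 mm beyond this edge
- paintbox_lid_hinge (a point): middle of the large lid's hinge line, 45 mm above the table at the back edge of the box; the lid turns up and backwards about this point's y axis; x points to the back of the box
- smallbox: a second paint box of the same make, 90 mm deep, 130 mm wide, 45 mm high plus lid, with the same kind of tab; stands on the other side of the table's middle; to be left shut. Origin and axes as for the large box
- smallbox_lid (a joint): the small box's lid angle, 0 shut
- tube: lying metal paint tube, about 22 mm thick and 90 mm long, beside the paint box's tab; loose, to be left in place. Origin under its middle, on the table
- eraser: white eraser block 45 x 22 x 13 mm, on the other side of the tab; loose, to be left in place. Origin under its middle, on the table
- pot: small amber glass pot with lid, 48 mm across, 45 mm high, behind the small box; loose, to be left in place. Origin under its middle, on the table
- cup: white mug, 80 mm across, 65 mm high; loose, to be left in place. Origin under its middle, on the table
- jar: green glass jar, 66 mm across, 90 mm high; loose, to be left in place. Origin under its middle, on the table
- brush: paint brush lying flat, about 200 mm long, on the right side; loose, to be left in place. Origin under its middle, on the table
- medium: clear bottle 60 mm across and 130 mm high, at the back; loose, to be left in place. Origin under its middle, on the table
Things that resemble listed ones, but are neither listed nor needed, are in the scene too. What is shaped like the smallbox but pink, purple or red is not meant.

How it is judged:
By the outcome, as a careful person would: the job done as asked, in the order asked, and still so for the second after the job is handed in, with the robot touching nothing.
It also fails if it takes over 48 s, if anything falls off the work surface, if the arm or the gripper's body presses on something with over 40 N, if the wrist force passes 120 N, or if a joint passes its speed limit or range.

## Working session

There is one attempt and no reset: what is moved stays moved. The work goes in short steps, Python scripts to look and compute and a tool call to move; the robot and the scene stay as the last step left them, time stands still between calls to the robot, and variables do not carry over. Pictures are saved under pics/ and viewed, at most 10 in all, crops included, and the job is handed in when it is done.

Besides the shell and the picture viewer there is one more tool, called by a JSON object that holds its "op" and its "data", one argument or row to a line. move_arm: Moves the arm, as the interface text tells. Its arguments: {"type":"object","properties":{"steps":{"type":"array"}},"required":["steps"]}

```bash
mkdir -p pics; cat > h.py <<'E'
import numpy as np, cv2
from station import ctrl, optics, ticket, look_for, trace, tip_of
def cam(n):
    p=optics.camera_params(n);K=np.array([[p['fx'],0,p['cx']],[0,p['fy'],p['cy']],[0,0,1.]])
    return K,np.array(p['rvec'],float),np.array(p['tvec'],float)
def proj(n,P):
    K,r,t=cam(n);return cv2.projectPoints(np.array(P,float).reshape(-1,1,3),r,t,K,None)[0].reshape(-1,2)
def ray(n,uv):
    K,r,t=cam(n);R=cv2.Rodrigues(r)[0];return -R.T@t,R.T@np.linalg.inv(K)@np.array([uv[0],uv[1],1.])
def atz(n,uv,z):
    c,d=ray(n,uv);return c+d*(z-c[2])/d[2]
def tri(a,b):
    Ps=[]
    for n in('scene','top'):
        K,r,t=cam(n);Ps.append(K@np.c_[cv2.Rodrigues(r)[0],t])
    X=cv2.triangulatePoints(Ps[0],Ps[1],np.array(a,float),np.array(b,float))[:,0];return X[:3]/X[3]
def snap(n,f):
    im=optics.capture(n);cv2.imwrite('pics/'+f,im[:,:,::-1]);return im
E
python3 - <<'E'
from h import *
for n in('scene','top'):
    snap(n,n+'0.png'); print(n,ray(n,(280,210)))
    for q in('paintbox','paintbox_tab_press','paintbox_lid_edge','paintbox_lid_hinge','smallbox','tube','eraser'):
        print(q,[(round(d['confidence'],2),np.round(d['centre']).tolist()) for d in tip_of(n,q)[:3]])
a=cv2.imread('pics/scene0.png');b=cv2.imread('pics/top0.png')
s=ctrl.get_state();print(s['clock'],s['ee_pos'],s['ee_rot'],s['gripper_width'])
E
```

```text
scene (array([1178.4696723 ,  314.89460397, 1254.80679922]), array([-0.48389309, -0.16894008, -0.85869213]))
paintbox [(0.91, [212.0, 203.0])]
paintbox_tab_press [(0.46, [177.0, 206.0])]
paintbox_lid_edge [(0.91, [186.0, 205.0])]
paintbox_lid_hinge [(0.74, [220.0, 198.0])]
smallbox [(0.83, [240.0, 294.0]), (0.83, [236.0, 473.0]), (0.79, [182.0, 317.0])]
tube [(0.64, [180.0, 177.0])]
eraser [(0.54, [183.0, 234.0])]
top (array([ 205.86929422,   96.17236345, 1657.22337432]), array([ 0.17900706,  0.00533076, -0.98387184]))
paintbox [(0.96, [200.0, 350.0])]
paintbox_tab_press [(0.71, [221.0, 361.0]), (0.36, [181.0, 345.0]), (0.25, [199.0, 274.0])]
paintbox_lid_edge [(0.68, [214.0, 358.0])]
paintbox_lid_hinge [(0.79, [179.0, 346.0])]
smallbox [(0.82, [199.0, 274.0]), (0.59, [246.0, 132.0]), (0.58, [256.0, 266.0])]
tube [(0.42, [219.0, 387.0])]
eraser [(0.5, [237.0, 336.0])]
0.8 [248.32514224 627.64116249 246.7250635 ] [-3.14158522e+00 -2.48008233e-05  2.76482301e+00] 1.0033403222260835
```

View pics/scene0.png

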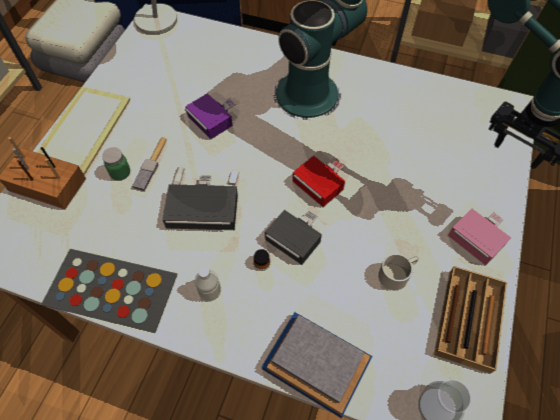

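View pics/top0.png

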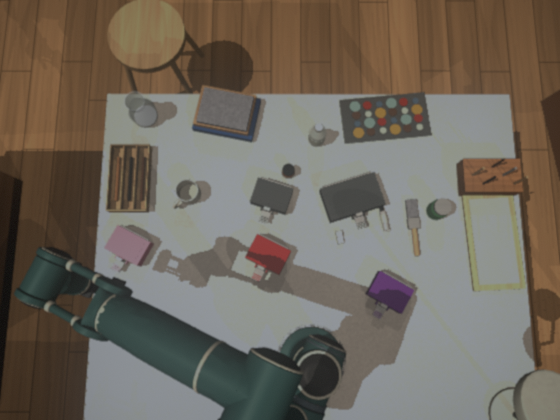

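Scene: the large dark box is at (201,205) with its tab at (205,180), the tube at (178,177) and the eraser at (233,180). In the top view the large box is at (352,198) with its tab at about (361,218). Look-alikes: small dark box, scene (293,237) / top (272,195); purple, scene (209,116) / top (390,292); red, scene (319,180) / top (268,255); pink, scene (480,236) / top (128,245). The biggest dark one is the paintbox.

```bash
cat > m.py <<'E'
from h import *
from scipy.optimize import least_squares
from scipy.spatial import ConvexHull
M={}
for n in('scene','top'):
    optics.capture(n);M[n]=trace(n,'paintbox')[0]['pixels'];print(n,M[n].sum())
T={(n,q):tip_of(n,q)[0]['centre'][::-1] for n in M for q in('paintbox_tab_press','paintbox_lid_edge','paintbox_lid_hinge')}
for q in('paintbox_tab_press','paintbox_lid_edge','paintbox_lid_hinge'): print(q,tri(T['scene',q],T['top',q]).round(1))
def W(p,P):
    c,s=np.cos(p[2]),np.sin(p[2]);P=np.array(P,float);return np.c_[p[0]+c*P[:,0]-s*P[:,1],p[1]+s*P[:,0]+c*P[:,1],P[:,2]]
box=[(x,y,z) for x in(-60,60) for y in(-100,100) for z in(0,50)]
def sil(n,p):
    h=np.zeros((1680,2240),np.uint8);q=(proj(n,W(p,box))*4+1.5)
    cv2.fillConvexPoly(h,cv2.convexHull(q.astype(np.float32)).round().astype(np.int32),255)
    return cv2.resize(h,(560,420),interpolation=cv2.INTER_AREA)/255.
from scipy.optimize import minimize
def cost(p):
    return sum(np.abs(sil(n,p)-M[n]).sum() for n in M)
c=atz('top',(352,198),48)
best=min((minimize(cost,[c[0],c[1],a],method='Nelder-Mead',options=dict(initial_simplex=[[c[0],c[1],a],[c[0]+15,c[1],a],[c[0],c[1]+15,a],[c[0],c[1],a+.15]])) for a in(-.3,0,.3,.5)),key=lambda r:r.fun)
p=best.x;print('pose',p,best.fun)
np.save('pose.npy',p)
pts=dict(press=(-98,0,27),edge=(-60,0,45),hinge=(60,0,45))
for k,v in pts.items():
    w=W(p,[v]);print(k,w.round(1),[proj(n,w).round(1).tolist() for n in M])
print(T)
for q in('tube','eraser'):
    a,b=[tip_of(n,q)[0]['centre'][::-1] for n in('scene','top')];print(q,tri(a,b).round(),atz('scene',a,0).round(),atz('top',b,0).round())
ims=[]
for n,(u,v) in(('scene',(203,195)),('top',(355,205))):
    im=optics.capture(n)[:,:,::-1]
    s=7;cr=cv2.resize(im[v-40:v+40,u-55:u+55],None,fx=s,fy=s,interpolation=cv2.INTER_CUBIC)
    for v3 in list(pts.values())+box:
        q=((proj(n,W(p,[v3]))[0]-[u-55,v-40]+.5)*s).astype(int);cv2.circle(cr,tuple(map(int,q)),3,(0,0,255),-1)
    ims.append(cr)
cv2.imwrite('pics/c1.png',cv2.resize(np.vstack(ims),None,fx=.53,fy=.53,interpolation=cv2.INTER_AREA))
E
python3 m.py
```

```text
scene 3247
top 2324
paintbox_tab_press [ 442.4 -282.1    2.9]
paintbox_lid_edge [ 494.6 -170.4   48.8]
paintbox_lid_hinge [ 610.3 -122.2   57.1]
pose [ 5.49847536e+02 -1.46974504e+02  3.05373003e-01] 440.79215686274506
press [[ 456.4 -176.4   27. ]] [[[204.8, 178.1]], [[361.0, 223.1]]]
edge [[ 492.6 -165.    45. ]] [[[202.5, 185.3]], [[358.2, 211.9]]]
hinge [[ 607.1 -128.9   45. ]] [[[197.7, 221.0]], [[347.0, 179.6]]]
{('scene', 'paintbox_tab_press'): [204.9, 174.6], ('scene', 'paintbox_lid_edge'): [201.5, 184.8], ('scene', 'paintbox_lid_hinge'): [198.5, 220.4], ('top', 'paintbox_tab_press'): [412.2, 226.3], ('top', 'paintbox_lid_edge'): [360.9, 210.8], ('top', 'paintbox_lid_hinge'): [345.2, 178.0]}
tube [ 939.  254. 2218.] [571. 419.   0.] [ 477. -275.    0.]
eraser [417. -91.  -2.] [418. -88.   0.] [418. -93.   0.]
```

View pics/c1.png

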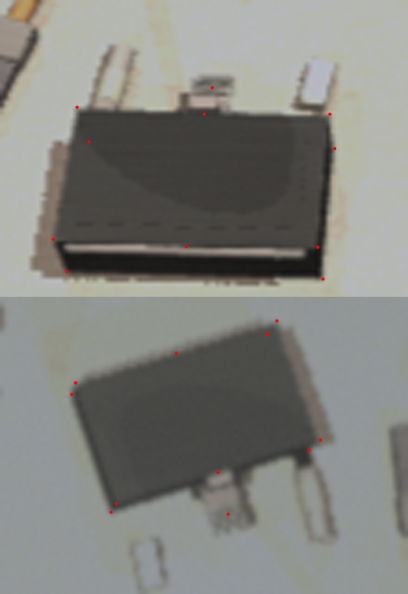

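The crop shows the fitted pose matching the box in both views, and the press point lands on the thumb plate at scene (205,178) and top (361,223). Pose is x 550, y -147, yaw 0.305, and the press point is about (456,-176). I chose the large dark box. I'll turn the tool to yaw 0.305 with the fingers closed, then travel at height.

{"op": "move_arm", "data": {
  "steps": [
    [[0,0,0,0.123,255],[0,0,0,0.123,255],[0,0,0,0.123,255],[0,0,0,0.123,255],[0,0,0,0.123,255],[0,0,0,0.123,255],[0,0,0,0.123,255],[0,0,0,0.123,255],[0,0,0,0.123,255],[0,0,0,0.123,255]]
  ]
}}

```text
clock: 2.43
ee_pos: [248.4, 627.6, 246.7]
ee_rot: [-3.142, 0.0, 1.529]
wrist_force: [-0.2, 1.5, -0.3]
gripper_width: 0.268
grip_force: 0.0
```

{"op": "move_arm", "data": {
  "steps": [
    [[0,0,0,0.123,255],[0,0,0,0.123,255],[0,0,0,0.123,255],[0,0,0,0.123,255],[0,0,0,0.123,255],[0,0,0,0.123,255],[0,0,0,0.123,255],[0,0,0,0.123,255],[0,0,0,0.123,255],[0,0,0,0.123,255],[0,0,0,0,255]]
  ]
}}

```text
clock: 3.35
ee_pos: [248.4, 627.6, 246.7]
ee_rot: [3.142, 0.0, 0.302]
wrist_force: [-0.1, -0.2, 0.1]
gripper_width: 0.007
grip_force: 0.0
```

{"op": "move_arm", "data": {
  "steps": [
    [[-0.24,4.14,0,0,255],[-0.24,4.14,0,0,255],[-0.24,4.14,0,0,255],[-0.24,4.14,0,0,255],[-0.24,4.14,0,0,255],[-0.24,4.14,0,0,255],[-0.24,4.14,0,0,255],[-0.24,4.14,0,0,255],[-0.24,4.14,0,0,255],[-0.24,4.14,0,0,255]]
  ]
}}

```text
clock: 4.18
ee_pos: [349.7, 223.8, 247.0]
ee_rot: [-3.141, -0.001, 0.31]
wrist_force: [0.6, 0.4, -0.5]
gripper_width: 0.005
grip_force: 0.0
```

{"op": "move_arm", "data": {
  "steps": [
    [[-0.24,4.14,0,0,255],[-0.24,4.14,0,0,255],[-0.24,4.14,0,0,255],[-0.24,4.14,0,0,255],[-0.24,4.14,0,0,255],[-0.24,4.14,0,0,255],[-0.24,4.14,0,0,255],[-0.24,4.14,0,0,255],[-0.24,4.14,0,0,255],[-0.24,4.14,0,0,255],[0,0,0,0,255],[0,0,0,0,255]]
  ]
}}

```text
clock: 5.18
ee_pos: [451.1, -178.5, 246.6]
ee_rot: [-3.141, 0.0, 0.304]
wrist_force: [-0.3, 1.2, 0.7]
gripper_width: 0.004
grip_force: 0.0
```

{"op": "move_arm", "data": {
  "steps": [
    [[0,0,3.6,0,255],[0,0,3.6,0,255],[0,0,3.6,0,255],[0,0,3.6,0,255],[0,0,3.6,0,255],[0,0,1,0,255],[0,0,0,0,255]]
  ]
}}

```text
clock: 5.77
ee_pos: [447.9, -174.0, 53.7]
ee_rot: [-3.136, 0.006, 0.308]
wrist_force: [0.5, 0.6, 0.6]
gripper_width: 0.009
grip_force: 0.0
```

```bash
cat > c.py <<'E'
from h import *;import sys
L=[('scene',(203,185)),('top',(355,205))];o=[]
for n,(u,v) in L:
    im=optics.capture(n)[:,:,::-1];o.append(cv2.resize(im[v-50:v+50,u-65:u+65],None,fx=3,fy=3,interpolation=cv2.INTER_CUBIC))
cv2.imwrite('pics/'+sys.argv[1],np.hstack(o))
E
python3 c.py a1.png; python3 -c "
from h import *
s=ctrl.get_state();p=s['ee_pos'];print(p,proj('scene',[[p[0],p[1],p[2]-8]]))"
```

```text
[ 451.80757256 -176.12965911   57.8673323 ] [[204.48475665 172.55621264]]
```

View pics/a1.png

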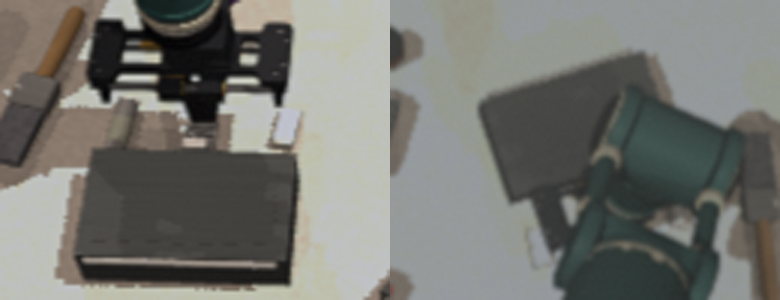

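The fingertips stand just above the thumb plate, at scene crop (200,118). The tube and eraser lie clear on either side. Pressing slowly.

{"op": "move_arm", "data": {
  "steps": [
    [[0,0,1,0,255],[0,0,1,0,255],[0,0,0.4,0,255],[0,0,0.2,0,255],[0,0,0.2,0,255],[0,0,0.1,0,255],[0,0,0,0,255],[0,0,0,0,255],[0,0,0,0,255]]
  ]
}}

```text
clock: 6.62
ee_pos: [452.0, -177.1, 28.4]
ee_rot: [3.14, -0.002, 0.305]
wrist_force: [0.8, -1.0, 5.7]
gripper_width: 0.005
grip_force: 2.4
```

```bash
python3 c.py a2.png; python3 -c "
from h import *
s=ctrl.get_state();print(s['ee_pos'],s['wrist_force'])"
```

```text
[ 452.00211747 -177.08582998   28.41661512] [ 1.28047333 -1.22661007  4.53821165]
```

View pics/a2.png

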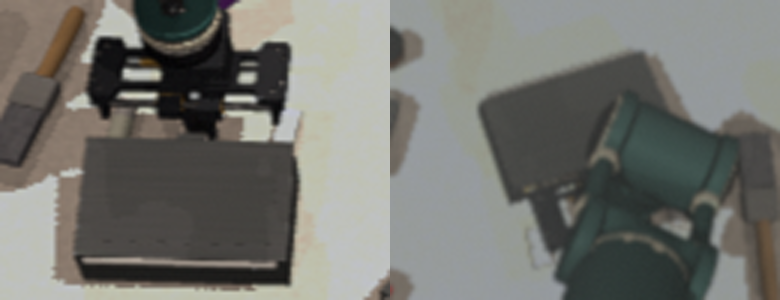

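The lid's front edge has risen from crop row 150 to 140, so the lid is released. I'll hold briefly, then back off.

{"op": "move_arm", "data": {
  "steps": [
    [[0,0,0,0,255],[0,0,0,0,255],[0,0,0,0,255],[0,0,0,0,255],[0,0,0,0,255],[0,0,0,0,255],[-0.4,0,0,0,255],[-0.6,0,-0.6,0,255],[-1,0,-2,0,255],[-1,0,-2,0,255],[0,0,0,0,255],[0,0,0,0,255]]
  ]
}}

```text
clock: 7.72
ee_pos: [421.8, -185.7, 74.0]
ee_rot: [3.141, -0.0, 0.304]
wrist_force: [0.2, 1.3, -0.6]
gripper_width: 0.008
grip_force: 0.0
```

```bash
python3 c.py a3.png; python3 -c "
from h import *
s=ctrl.get_state();print(s['ee_pos'],s['wrist_force'])
p=np.load('pose.npy');c,s_=np.cos(p[2]),np.sin(p[2])
for th in(0,.2,.4):
  for y in(-100,100):
    x=60-120*np.cos(th);z=45+120*np.sin(th)
    print(th,y,((proj('scene',[[p[0]+c*x-s_*y,p[1]+s_*x+c*y,z+5]])-[138,135])*3).round())"
```

```text
[ 421.42943597 -185.16008065   72.78769854] [ 0.1830641   0.10820928 -0.25047959]
0 -100 [[ 91. 145.]]
0 100 [[295. 151.]]
0.2 -100 [[ 86. 134.]]
0.2 100 [[293. 139.]]
0.4 -100 [[ 80. 126.]]
0.4 100 [[291. 132.]]
```

View pics/a3.png

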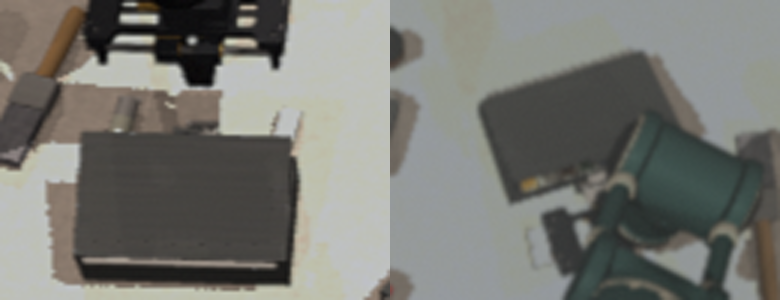

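The lid now stands at about 0.4 rad, with its edge at crop row 131 against 132 predicted. Next I push its edge along the arc with the finger fronts.

{"op": "move_arm", "data": {
  "steps": [
    [[1.4,0,-0.1,0,255],[1.4,0,-0.1,0,255],[1.4,0,-0.1,0,255],[1.4,0,-0.1,0,255],[1.4,0,0,0,255],[0.4,0,-0.7,0,255],[0.4,0,-0.7,0,255],[0.5,0,-0.7,0,255],[0.55,0,-0.6,0,255],[0.55,0,-0.6,0,255],[0.55,0,-0.6,0,255],[0,0,0,0,255]]
  ]
}}

```text
clock: 8.82
ee_pos: [517.6, -155.6, 118.3]
ee_rot: [-3.141, 0.003, 0.306]
wrist_force: [-1.5, -0.5, 1.3]
gripper_width: 0.009
grip_force: 1.3
```

```bash
python3 c.py a4.png; python3 -c "
from h import *
s=ctrl.get_state();print(s['ee_pos'],s['wrist_force'])"
```

```text
[ 517.80557964 -155.49557188  117.52943613] [-5.71077009 -0.77305234  6.14727263]
```

View pics/a4.png

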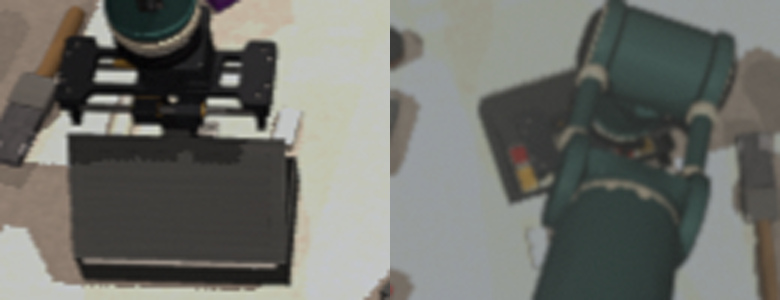

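```bash
python3 -c "
from h import *
p=np.load('pose.npy');c,s_=np.cos(p[2]),np.sin(p[2])
for th in(.4,.6,.7,.8,.9):
  for y in(-100,100):
    x=60-120*np.cos(th);z=45+120*np.sin(th);x-=5*np.sin(th);z+=5*np.cos(th)
    print(th,y,((proj('scene',[[p[0]+c*x-s_*y,p[1]+s_*x+c*y,z]])-[138,135])*3).round())"
```

```text
0.4 -100 [[ 80. 125.]]
0.4 100 [[291. 130.]]
0.6 -100 [[ 74. 121.]]
0.6 100 [[289. 127.]]
0.7 -100 [[ 71. 122.]]
0.7 100 [[287. 128.]]
0.8 -100 [[ 68. 123.]]
0.8 100 [[286. 129.]]
0.9 -100 [[ 64. 127.]]
0.9 100 [[284. 133.]]
```

The lid corners, at crop (69,135) and (285,140), fit about 0.85 rad, so the lid is following the fingers. Continuing.

{"op": "move_arm", "data": {
  "steps": [
    [[0.6,0,-0.7,0,255],[0.6,0,-0.6,0,255],[0.6,0,-0.6,0,255],[0.7,0,-0.4,0,255],[0.7,0,-0.4,0,255],[0.8,0,-0.3,0,255],[0.8,0,-0.3,0,255],[0.8,0,-0.2,0,255],[0.8,0,-0.1,0,255],[0.7,0,0,0,255],[0.7,0,0,0,255],[0.7,0,0,0,255]]
  ]
}}

```text
clock: 9.92
ee_pos: [599.0, -130.0, 152.5]
ee_rot: [-3.141, 0.0, 0.305]
wrist_force: [-0.0, 0.5, 0.1]
gripper_width: 0.006
grip_force: 0.1
```

{"op": "move_arm", "data": {
  "steps": [
    [[0.7,0,0.2,0,255],[0.7,0,0.2,0,255],[0.6,0,0.2,0,255],[0.5,0,0.1,0,255],[0.4,0,0,0,255],[0.2,0,0,0,255],[0,0,0,0,255],[0,0,0,0,255]]
  ]
}}

```text
clock: 10.58
ee_pos: [626.7, -121.1, 144.9]
ee_rot: [-3.141, 0.003, 0.305]
wrist_force: [-3.9, -2.1, -1.3]
gripper_width: 0.006
grip_force: 1.8
```

```bash
python3 c.py a5.png; python3 -c "
from h import *
s=ctrl.get_state();print(s['ee_pos'],s['wrist_force'])
p=np.load('pose.npy');c,s_=np.cos(p[2]),np.sin(p[2]);d=s['ee_pos'][:2]-p[:2];print(c*d[0]+s_*d[1],-s_*d[0]+c*d[1])
for th in(1.5,1.7,1.9):
  for y in(-100,100):
    x=60-120*np.cos(th);z=45+120*np.sin(th)
    print(th,y,((proj('scene',[[p[0]+c*x-s_*y,p[1]+s_*x+c*y,z]])-[138,135])*3).round())"
```

```text
[ 626.76981752 -121.09740496  144.9949076 ] [-5.05031564 -1.87950343 -1.34092149]
81.14338554769341 1.553289501019755
1.5 -100 [[ 46. 178.]]
1.5 100 [[276. 185.]]
1.7 -100 [[ 42. 202.]]
1.7 100 [[273. 209.]]
1.9 -100 [[ 39. 228.]]
1.9 100 [[272. 235.]]
```

View pics/a5.png

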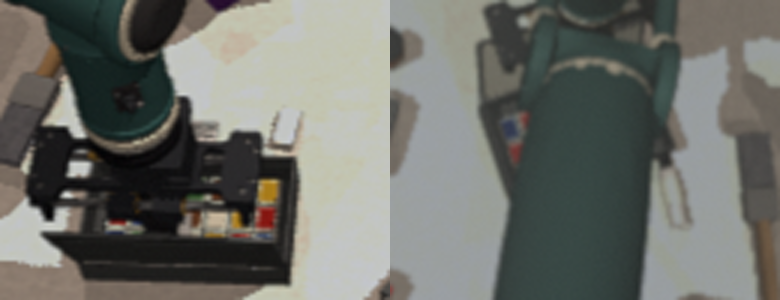

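The lid's upper edge, from crop (41,232) to about (275,238), matches 1.9 rad. With 5 N resisting, it is at the stop. Backing off and rising.

{"op": "move_arm", "data": {
  "steps": [
    [[-0.5,0,0,0,255],[-1.5,0,0,0,255],[-2,0,-1,0,255],[-2,0,-3,0,255],[-3,0,-3,0,255],[-3,0,-3,0,255],[-4,0,-2,0,255],[-4,0,0,0,255],[-3,0,0,0,255],[0,0,0,0,255],[0,0,0,0,255],[0,0,0,0,255]]
  ]
}}

```text
clock: 11.68
ee_pos: [413.3, -189.0, 264.2]
ee_rot: [3.14, -0.003, 0.304]
wrist_force: [-0.2, 0.1, 0.5]
gripper_width: 0.006
grip_force: 0.0
```

```bash
python3 -c "
from h import *
im=snap('scene','f1.png')
s=ctrl.get_state();print(s['ee_pos'],s['wrist_force'])"
```

```text
[ 413.48527668 -188.77770597  263.86806601] [-0.1471525   0.23213557 -0.10540718]
```

View pics/f1.png

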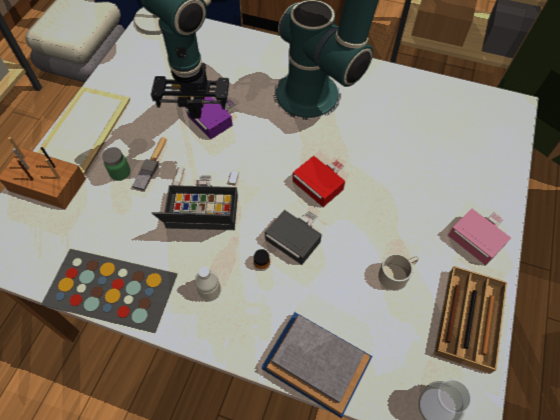

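The large box, at (200,207), is open with its lid leaning back. The small box at (293,237) is still shut, and the tube (180,177), eraser (233,178) and the rest are in place. The arm is clear.

```bash
python3 -c "
from station import ticket
print(ticket.hand_in())"
```

```text
the job is handed in; nothing more can be done
None
```

The large paint box is open with its lid back against its stop, the small box is still shut, the other things look undisturbed in the last picture, and the job was handed in at about 12 s on the clock.

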